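# Set the heel-lift press: bottom the screw, back off an eighth

### The arm

A 6-joint arm with a two-finger parallel gripper is mounted at the origin on the work surface. World frame = base frame: x ahead of the robot, y to its left, z up, the work surface at z = 0. Lengths are in mm, angles in degrees, forces in N, time in s.
With the tool pointing down it reaches from about 350 to 775 mm from the base axis. Payload 5.5 kg.
Tool frame: the origin (TCP) lies at the very end of the fingers, on their centre line; the grasp point (between the pads) lies 19 mm behind it; z points along the fingers, y is the direction in which the jaws open and shut (so a half turn about z gives the same grasp; the last joint's range is limited). The gripper opens to 85 mm and grips with 20 to 120 N. Pads are 22 mm wide; open, the fingers measure 114 mm over their backs; the gripper's body (76 mm by 85 mm) begins 54 mm behind the grasp point. The pads swing forward as they close: fully open they stand 13 mm farther back than shut.
Start: joints at [-82.598, 17.945, 2.641, 74.691, 0, 82.002], TCP at [152.699, -554.396, 231.323] pointing down, gripper open.
Joint ranges: [-158.12, 158.12], [-49.38, 96.58], [-58.88, 72.47], [-126.05, 133.96], [-84.25, 85.87], [-180, 180]. Speed limits (degrees/s): [147.25, 147.25, 180, 180, 180, 180].

### API

Orientations are given as [roll, pitch, yaw] about the fixed x, y, z axes, in that order (R = Rz(yaw) Ry(pitch) Rx(roll)).
In Python, from cell import get_obs, viewer, order gives the robot as it stands.
- The arm moves only by the tool drive_tool, never from a script. Its argument "targets" is a list that holds one entry, the list of rows, each a list of 6 numbers: the shift along the world's x, y, z in m, then the turn, a rotation vector about the world's x, y, z in rad. A call has 1 to 20 rows; each row shifts and turns the commanded pose from where the row before left it; what a row does not reach is not made up. A row lasts 1/10 s, in which the tool goes at most 50 mm and 8.59 degrees, less where a joint would pass 70% of its speed; a pose out of reach is approached as far as the arm can. A call is refused whole if a number of a shift passes 0.05 or a number of a turn 0.15, either way. A call with a gripper value outside its range is refused whole. "jaw" is the gripper's target within -1 to 1 (fully open at 1, half-way at 0, shut at -1), set as the call begins (left out, the last holds). The fingers move at their own pace and stop on an object; "newtons" is the grip in N (left out, the last holds). Time passes only in rows, so rows that do not move let the fingers close. It gives the time, the measured TCP pose, the force and the opening at its end, in the units of the state.
- get_obs(): the state, without advancing time (a new reading comes with each control period).
- viewer.read_camera(name): name is "scene" or "side" or "wrist"; returns a dict with "frame" (400x640x3 uint8, red, green, blue), "z_map" (400x640 float32, mm along the optical axis (not along the pixel's ray), 0 where there is no reading), "intrinsics" (3x3 intrinsics, pixels), "world_from_camera" (4x4, takes a point from camera to world coordinates); the wrist camera has in their place "hand_eye" (4x4, takes a point from camera to tool coordinates, whose origin is the TCP and whose axes are the flange's). Camera axes: x right, y down, z forward; pixel columns grow to the right and rows downward; lengths in mm; the calibration is good to about 2 mm. A picture is of the moment at which its call begins: read the wrist's pose just before it.
- order.finish_job(): hands the job in, once; it reports no verdict.
The state is a dict: "time_s": time; "joints": joint angles; "dq": joint speeds; "joint_torque": joint torques, N m; "tcp_pos": TCP position; "ee_rot": TCP orientation; "ft_force": force on the tool from outside, world axes, zero at the start; "torque": the same for the moment, N m; "grip_width": finger opening in mm.
Only numpy, scipy, OpenCV 4.12 (cv2) and the standard library are available. Lean on these libraries where they do the work, as an engineer would, in place of code of your own. Each camera call takes 0.05 s, during which the arm holds its last target. There are 200 camera calls.

### The job

Two small bench presses stand on the cobbler's bench; one holds a stack of heel lifts, the other a half sole on a wooden block. On the press with the heel lifts, turn the thumbscrew clockwise (seen from above) until it bottoms, then back it off an eighth of a turn (45 degrees) so that the lifts are held without being crushed, and let go of it. Leave the other press's thumbscrew as it is.

Things in the scene. Friction and masses are not known exactly. Their poses are not given: they have to be found in the camera images.
- heel_press: The press to set, fixed: green C-frame, base 130 x 140 x 12 mm. A column 36 x 26 mm near its +y edge carries an overhanging arm 36 mm wide, 100 mm long, top 100 mm above the bench. Under it: five D-shaped heel lifts, 66 x 60 mm, stack 45 mm high. Origin: on the bench, on the screw axis; z up, y along the arm to the column. The presses may swap sides; each is turned up to 30 degrees.
- heel_screw_grip (a point): Grip point of that press's thumbscrew, on its vertical axis, 138 mm above the bench. Plain steel flat upright spade head 42 wide, 9 thick, 30 mm tall (124 to 154 mm above the bench); below it to the arm 20 mm of air and a thin shaft with collars up to 26 mm across. The frame turns with the head: y along its width, x through its thickness, z up. Pinch it across the thickness from above.
- heel_screw (a joint): Thumbscrew angle, rad: 0 is bottomed (hard stop; the head's width is then in line with the press's arm), negative is backed off; clockwise from above raises it. Starts 29 to 60 degrees anticlockwise of the stop (-1.05 to -0.5). Light friction, 0.08 N m; stays where left; can be backed off to -3. It does not rise or sink noticeably. One grasp does the whole job.
- sole_screw_ear (a point): Point on the edge of the other press's thumbscrew head, 20 mm from its axis, 138 mm above the bench. That press has the same shape and size but holds a black treaded half sole, about 180 x 84 mm, on a light wooden block. Its screw must not be turned.
Mind the look-alikes: they are no part of the job. Leave any orange or yellow look-alike of the heel_press alone.

How it is judged (in metres and radians):
On the way:
1. the heel press's thumbscrew is turned clockwise until it bottoms (within 10 degrees of the stop) (value of joint heel_screw above -0.175 rad), for 0.2 s.
At the end, for the whole second after the job is handed in: After bottoming, the heel press's thumbscrew rests backed off 45 degrees from the stop, give or take 12 degrees (joint between -0.995 and -0.575), still; the other press's thumbscrew is as it was (its edge within 5 mm of its start) (value of joint heel_screw between -0.995 and -0.575 rad and velocity of joint heel_screw between -0.05 and 0.05 rad/s and distance of sole_screw_ear from where it was at the start of the episode below 0.005 m); the robot touches nothing.
It fails at once if the other press's thumbscrew is turned (its edge moves more than 5 mm) (distance of sole_screw_ear from where it was at the start of the episode above 0.005 m).
It also fails if it takes over 38 s, if anything falls off the work surface, if the arm or the gripper's body presses on something with over 40 N, if the wrist force passes 120 N, or if a joint passes its speed limit or range.

## Working session

There is one attempt and no reset: what is moved stays moved. The work goes in short steps, Python scripts to look and compute and a tool call to move; the robot and the scene stay as the last step left them, time stands still between calls to the robot, and variables do not carry over. Pictures are saved under pics/ and viewed, about 8 in all and at most 12, crops included, and the job is handed in when it is done.

Besides the shell and the picture viewer there is one more tool, called after "Call:" in YAML: its name, and indented under it one key for each argument. drive_tool: Moves the arm, as the interface text tells. Its arguments: {"type":"object","properties":{"targets":{"type":"array"},"jaw":{"type":"number"},"newtons":{"type":"number"}},"required":["targets"]}

```bash
mkdir -p pics; cat > h.py <<'E'
import numpy as np, cv2
from cell import get_obs, viewer, order
from scipy.spatial.transform import Rotation as R
def cloud(d, T):
    z=d["z_map"]; K=d["intrinsics"]; v,u=np.indices(z.shape)
    P=np.stack([(u-K[0,2])*z/K[0,0],(v-K[1,2])*z/K[1,1],z],-1)
    return P@T[:3,:3].T+T[:3,3]
def save(n,f): cv2.imwrite("pics/"+n,cv2.cvtColor(f,cv2.COLOR_RGB2BGR))
E
python3 - <<'E'
from h import *
o=get_obs(); print(o)
for n in("scene","side"):
    d=viewer.read_camera(n); np.save(n+".npy",cloud(d,d["world_from_camera"])); np.save(n+"_f.npy",d["frame"]); save(n+".png",d["frame"]); print(n,d["world_from_camera"].round(2))
E
```

```text
{'time_s': 0.0, 'joints': array([-8.25969376e+01,  1.79924390e+01,  2.57622987e+00,  7.46884630e+01,
        2.44253761e-05,  8.20037177e+01]), 'dq': array([ 0.03332903, -0.06934829, -0.02037728, -0.01303864, -0.10756513,
        0.06943955]), 'joint_torque': array([-3.02069930e-04, -4.80633008e+01,  2.98528862e+01,  1.96413085e-02,
       -1.36986205e-04, -5.45306605e-06]), 'tcp_pos': array([ 152.63545499, -553.85157614,  230.38728951]), 'ee_rot': array([-1.79896349e+02, -1.45849965e-02,  1.53993314e+01]), 'ft_force': array([ 0.45654377,  1.09438502, -0.85711777]), 'torque': array([ 0.00203035,  0.04793957, -0.01664823]), 'grip_width': 85.45368674225504}
scene [[ 1.00000e-01  6.70000e-01 -7.40000e-01  1.06642e+03]
 [ 1.00000e+00 -5.00000e-02  8.00000e-02 -1.19750e+02]
 [ 2.00000e-02 -7.50000e-01 -6.70000e-01  6.72470e+02]
 [ 0.00000e+00  0.00000e+00  0.00000e+00  1.00000e+00]]
side [[-9.6000e-01 -2.0000e-01  1.9000e-01  2.4572e+02]
 [-2.7000e-01  6.4000e-01 -7.2000e-01  6.5887e+02]
 [ 2.0000e-02 -7.4000e-01 -6.7000e-01  7.8249e+02]
 [ 0.0000e+00  0.0000e+00  0.0000e+00  1.0000e+00]]
```

View pics/scene.png

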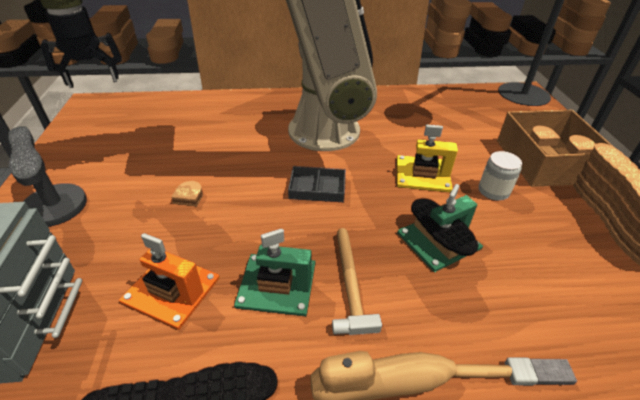

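View pics/side.png

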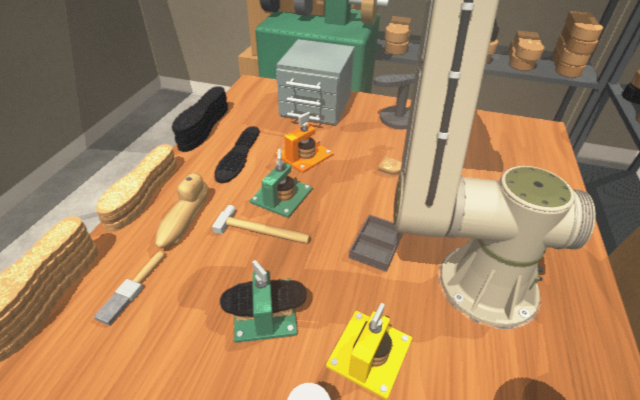

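The heel press is the green one at scene (275,275), with its screw head at about (273,241). The other green press, at (445,230), holds the black sole. The orange and yellow presses are look-alikes.

```bash
python3 - <<'E'
from h import *
c=np.load("scene.npy"); s=np.load("side.npy")
p0=c[241,273]; print("head px",p0, "ok side", s[157,280])
for n,P in(("scene",c),("side",s)):
    F=np.load(n+"_f.npy").astype(int)
    Q=P.reshape(-1,3); C=F.reshape(-1,3)
    near=np.linalg.norm(Q[:,:2]-p0[:2],axis=1)<130
    h=Q[near&(Q[:,2]>128)&(Q[:,2]<160)&(np.linalg.norm(Q[:,:2]-p0[:2],axis=1)<40)]
    r=cv2.minAreaRect(h[:,:2].astype(np.float32)); print(n,"head",len(h),h.mean(0),h.min(0),h.max(0),r)
    g=near&(C[:,1]>C[:,0]*1.3)
    a=Q[g&(Q[:,2]>92)&(Q[:,2]<106)]; print("arm top",len(a),cv2.minAreaRect(a[:,:2].astype(np.float32)))
    b=Q[g&(Q[:,2]>6)&(Q[:,2]<18)]; print("base",len(b),cv2.minAreaRect(b[:,:2].astype(np.float32)))
E
```

```text
head px [ 577.72743782 -150.57964957  137.0035367 ] ok side [ 560.93983569 -134.57980397  151.07434311]
scene head 296 [ 575.39078212 -151.52818291  144.43828916] [ 563.4649955  -171.36141698  128.68796419] [ 584.30562246 -131.14556717  155.37108915] ((573.3495483398438, -151.4009246826172), (10.800017356872559, 41.279388427734375), 19.040109634399414)
arm top 729 ((578.5032348632812, -133.6187744140625), (99.02681732177734, 35.04567337036133), 77.55167388916016)
base 1875 ((574.5194091796875, -151.91119384765625), (138.44837951660156, 128.24639892578125), 78.25048065185547)
side head 66 [ 567.75047741 -141.16403223  145.7582798 ] [ 560.21455617 -168.14038842  128.12212583] [ 581.14038031 -127.95252356  154.62938365] ((570.1187744140625, -147.9985809326172), (8.935006141662598, 42.924068450927734), 18.42418098449707)
arm top 237 ((571.606201171875, -129.70309448242188), (98.38369750976562, 31.13431167602539), 77.00064849853516)
base 565 ((569.299072265625, -146.89028930664062), (138.1612091064453, 127.19688415527344), 78.02801513671875)
```

```bash
python3 - <<'E'
from h import *
a=np.array([153,-554.]);b=np.array([573,-150.]);L=np.linalg.norm(b-a);u=(b-a)/L
for n in("scene","side"):
    Q=np.load(n+".npy").reshape(-1,3); t=(Q[:,:2]-a)@u; e=(Q[:,:2]-a)@[-u[1],u[0]]
    for lo in range(0,640,80):
        m=(t>lo)&(t<lo+80)&(abs(e)<100)&(Q[:,2]>-5); 
        if m.sum(): print(n,lo,m.sum(),Q[m,2].max().round())
E
```

```text
scene 0 4209 433.0
scene 80 1573 3.0
scene 160 1616 26.0
scene 240 2058 26.0
scene 320 2123 5.0
scene 400 2189 19.0
scene 480 1691 102.0
scene 560 4641 155.0
side 0 15 3.0
side 80 276 4.0
side 160 623 27.0
side 240 1037 25.0
side 320 1071 14.0
side 400 1177 16.0
side 480 1023 101.0
side 560 1628 155.0
```

Call:
drive_tool:
  targets:
    - [[0.028,0.027,0.002,0,0,0.109],[0.028,0.027,0.002,0,0,0.109],[0.028,0.027,0.002,0,0,0.109],[0.028,0.027,0.002,0,0,0.109],[0.028,0.027,0.002,0,0,0.109],[0.028,0.027,0.002,0,0,0.109],[0.028,0.027,0.002,0,0,0.109],[0.028,0.027,0.002,0,0,0.109],[0.028,0.027,0.002,0,0,0.109],[0.028,0.027,0.002,0,0,0.109],[0.028,0.027,0.002,0,0,0.109],[0.028,0.027,0.002,0,0,0.109],[0.028,0.027,0.002,0,0,0.109],[0.028,0.027,0.002,0,0,0.109],[0.028,0.027,0.002,0,0,0.109],[0,0,0,0,0,0],[0,0,0,0,0,0],[0,0,0,0,0,0]]

```text
time_s: 1.9
tcp_pos: [571.9, -149.8, 260.9]
ee_rot: [-179.9, -0.0, 109.0]
ft_force: [-0.0, -0.6, -0.1]
grip_width: 85.2
```

```bash
cat > w.py <<'E'
from h import *
import sys
o=get_obs(); d=viewer.read_camera("wrist"); save(sys.argv[1],d["frame"])
T=np.eye(4);T[:3,:3]=R.from_euler("xyz",o["ee_rot"],degrees=True).as_matrix();T[:3,3]=o["tcp_pos"]
P=cloud(d,T@d["hand_eye"]); C=d["frame"].reshape(-1,3).astype(int); Q=P.reshape(-1,3)
print(o["time_s"],o["tcp_pos"],o["ee_rot"],o["joints"].round(1))
near=(np.linalg.norm(Q[:,:2]-[573,-150],axis=1)<130)&(d["z_map"].ravel()>0)
h=Q[near&(Q[:,2]>130)&(Q[:,2]<162)&(np.linalg.norm(Q[:,:2]-[573,-150],axis=1)<35)]
top=h[h[:,2]>149]
for x in(h,top): 
    if len(x): print("head",len(x),x.mean(0),cv2.minAreaRect(x[:,:2].astype(np.float32)))
g=near&(C[:,1]>C[:,0]*1.3)
for lo,hi in((92,106),(6,18)):
    a=Q[g&(Q[:,2]>lo)&(Q[:,2]<hi)]
    if len(a): print(lo,len(a),cv2.minAreaRect(a[:,:2].astype(np.float32)))
E
python3 w.py w1.png
```

```text
1.9 [ 571.92044733 -149.81262006  260.89174797] [-1.79939320e+02 -2.96248680e-02  1.09005073e+02] [-22.4  19.6   9.   79.5  -0.   48.5]
head 669 [ 570.26149191 -148.07027741  151.47263212] ((570.9306030273438, -150.4766387939453), (8.544305801391602, 41.004512786865234), 18.92342185974121)
head 605 [ 570.84931914 -149.76874321  152.69114162] ((570.9711303710938, -150.657470703125), (8.428858757019043, 40.62069320678711), 19.156835556030273)
92 3540 ((575.2366333007812, -133.44192504882812), (99.84821319580078, 36.21245193481445), 77.938232421875)
6 7117 ((571.6851806640625, -150.74984741210938), (138.52220153808594, 128.6144561767578), 77.80252075195312)
```

View pics/w1.png

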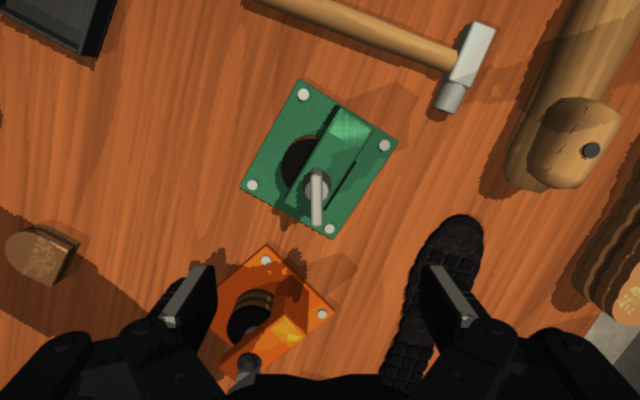

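The wrist view shows the spade head at (317,200), centred between the fingers at (190,290) and (440,290) and aligned with them. The offset is about 1 mm. The arm lies at 77.9° and the head at 109.1°, so the screw is about 31° short of the stop. Next I descend and grip.

Call:
drive_tool:
  targets:
    - [[-0.001,-0.001,-0.02,0,0,0],[0,0,-0.02,0,0,0],[0,0,-0.02,0,0,0],[0,0,-0.02,0,0,0],[0,0,-0.02,0,0,0],[0,0,-0.02,0,0,0],[0,0,-0.02,0,0,0],[0,0,0,0,0,0],[0,0,0,0,0,0]]

```text
time_s: 2.85
tcp_pos: [570.9, -151.2, 121.6]
ee_rot: [-180.0, -0.0, 109.0]
ft_force: [0.3, -0.8, -0.4]
grip_width: 85.2
```

Call:
drive_tool:
  targets:
    - [[0,0,0,0,0,0],[0,0,0,0,0,0],[0,0,0,0,0,0],[0,0,0,0,0,0],[0,0,0,0,0,0],[0,0,0,0,0,0],[0,0,0,0,0,0],[0,0,0,0,0,0],[0,0,0,0,0,0],[0,0,0,0,0,0],[0,0,0,0,0,0],[0,0,0,0,0,0]]
  jaw: -1
  newtons: 40

```text
time_s: 4.05
tcp_pos: [570.9, -150.8, 122.0]
ee_rot: [-179.9, 0.0, 109.1]
ft_force: [-4.2, -2.0, 5.6]
grip_width: 15.5
```

```bash
python3 -c "
from h import *
o=get_obs()
for k in('tcp_pos','ee_rot','joints','ft_force','torque','grip_width'):print(k,o[k])"
```

```text
tcp_pos [ 570.9080478  -150.79410731  121.95787186]
ee_rot [-1.79916161e+02  4.26594322e-02  1.09061490e+02]
joints [-22.53718553  22.67615312  -6.18422814  61.17399262  -0.08756262
  48.40138155]
ft_force [-4.24378923 -1.990715    5.56500253]
torque [-0.24286842  0.90844279 -0.01762729]
grip_width 15.546600549162157
```

Call:
drive_tool:
  targets:
    - [[0,0,0,0,0,0],[0,0,0,0,0,0],[0,0,0,0,0,0],[0,0,0,0,0,0],[0,0,0,0,0,0]]

```text
time_s: 4.55
tcp_pos: [570.9, -150.8, 121.9]
ee_rot: [-179.9, 0.0, 109.1]
ft_force: [-3.6, -0.3, 5.3]
grip_width: 15.6
```

```bash
python3 w.py w2.png; python3 - <<'E'
from h import *
d=viewer.read_camera("side");f=d["frame"][90:230,200:380];save("s2.png",cv2.resize(f,None,fx=4,fy=4,interpolation=2))
E
```

```text
4.55 [ 570.89548947 -150.76626816  121.93909957] [-1.79915029e+02  4.03849487e-02  1.09064856e+02] [-22.5  22.7  -6.2  61.2  -0.1  48.4]
head 6196 [ 569.2838874  -144.68613437  149.02377222] ((568.501708984375, -146.88528442382812), (39.550743103027344, 38.17136764526367), 69.77005004882812)
head 3963 [ 570.04597081 -146.91268114  154.02695602] ((568.501708984375, -146.88528442382812), (39.550743103027344, 38.17136764526367), 69.77005004882812)
92 9198 ((575.3971557617188, -132.5660400390625), (98.31820678710938, 36.57207489013672), 77.8130111694336)
6 11994 ((571.4395141601562, -150.60385131835938), (138.7457733154297, 128.56494140625), 77.93426513671875)
```

View pics/w2.png

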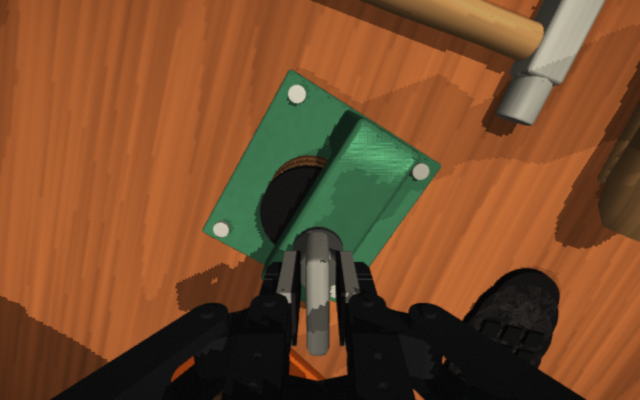

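View pics/s2.png

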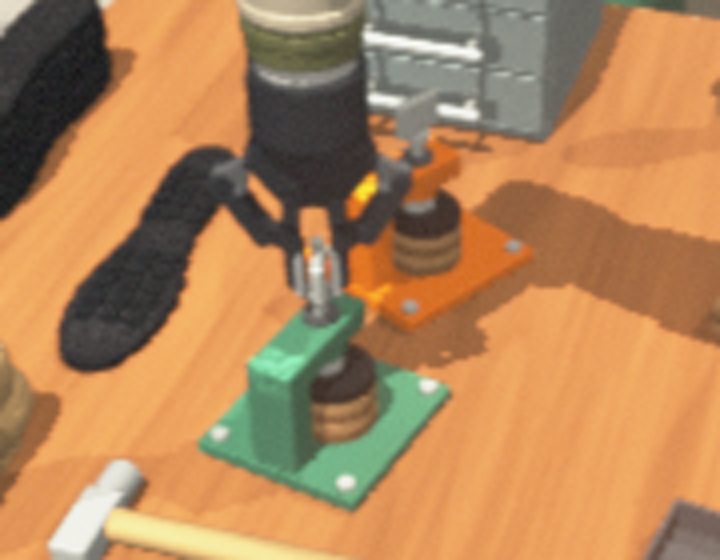

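The fingertips (TCP 122 mm) have closed on the collar just below the blade: the opening is 15.6 mm and gaps show beside the blade. I'll open a little, rise 8 mm and close again.

Call:
drive_tool:
  targets:
    - [[0,0,0,0,0,0],[0,0,0,0,0,0],[0,0,0,0,0,0],[0,0,0.008,0,0,0],[0,0,0,0,0,0],[0,0,0,0,0,0]]
  jaw: -0.3

```text
time_s: 5.25
tcp_pos: [572.1, -150.5, 129.8]
ee_rot: [179.9, 0.0, 109.1]
ft_force: [-0.2, -0.1, 0.5]
grip_width: 29.9
```

Call:
drive_tool:
  targets:
    - [[0,0,0,0,0,0],[0,0,0,0,0,0],[0,0,0,0,0,0],[0,0,0,0,0,0],[0,0,0,0,0,0],[0,0,0,0,0,0],[0,0,0,0,0,0],[0,0,0,0,0,0]]
  jaw: -1
  newtons: 40

```text
time_s: 6.05
tcp_pos: [570.9, -150.6, 129.4]
ee_rot: [-179.9, 0.0, 109.1]
ft_force: [-5.1, -1.5, 5.0]
grip_width: 8.0
```

It now grips the blade (8.0 mm). I turn it clockwise towards the stop.

Call:
drive_tool:
  targets:
    - [[0,0,0,0,0,-0.06],[0,0,0,0,0,-0.06],[0,0,0,0,0,-0.06],[0,0,0,0,0,-0.06],[0,0,0,0,0,-0.06],[0,0,0,0,0,-0.06],[0,0,0,0,0,-0.06],[0,0,0,0,0,-0.06],[0,0,0,0,0,0],[0,0,0,0,0,0]]

```text
time_s: 7.05
tcp_pos: [571.3, -150.6, 129.4]
ee_rot: [-180.0, 0.0, 81.6]
ft_force: [-5.3, -0.8, 4.2]
grip_width: 7.8
```

```bash
cat > t.py <<'E'
from h import *
o=get_obs()
for k in('ee_rot','ft_force','torque','grip_width'):print(k,o[k])
E
python3 t.py
```

```text
ee_rot [-1.79967072e+02  3.18765734e-02  8.16332050e+01]
ft_force [-5.26568571 -0.81751191  4.18552161]
torque [-0.36665904  0.99369228 -0.06824834]
grip_width 7.8412132655687
```

Call:
drive_tool:
  targets:
    - [[0,0,0,0,0,-0.03],[0,0,0,0,0,-0.03],[0,0,0,0,0,-0.02],[0,0,0,0,0,0],[0,0,0,0,0,0],[0,0,0,0,0,0],[0,0,0,0,0,0]]

```text
time_s: 7.75
tcp_pos: [571.3, -150.6, 129.4]
ee_rot: [-180.0, 0.0, 77.1]
ft_force: [-4.7, -2.8, 4.1]
grip_width: 8.0
```

```bash
python3 t.py; python3 w.py w3.png
```

```text
ee_rot [-1.79971811e+02  4.99907296e-02  7.71237963e+01]
ft_force [-4.73038101 -2.84341776  4.10125264]
torque [-0.51266226  0.95466102  0.48191587]
grip_width 8.016829927903858
7.75 [ 571.31002922 -150.64460249  129.39925197] [-1.79971811e+02  4.99907296e-02  7.71237963e+01] [-22.5  22.4  -5.5  62.1  -0.1  80.4]
head 4598 [ 573.07024463 -143.60125924  149.86217866] ((570.5267944335938, -149.20632934570312), (34.93701934814453, 33.617271423339844), 37.09517288208008)
head 3188 [ 572.52043406 -145.89065973  153.62402808] ((572.678955078125, -149.65597534179688), (34.131011962890625, 34.386863708496094), 28.289447784423828)
92 8578 ((577.2314453125, -123.27223205566406), (79.57198333740234, 36.12437057495117), 77.88401794433594)
6 13455 ((571.6885986328125, -150.4249267578125), (138.70401000976562, 128.4678497314453), 77.87974548339844)
```

View pics/w3.png

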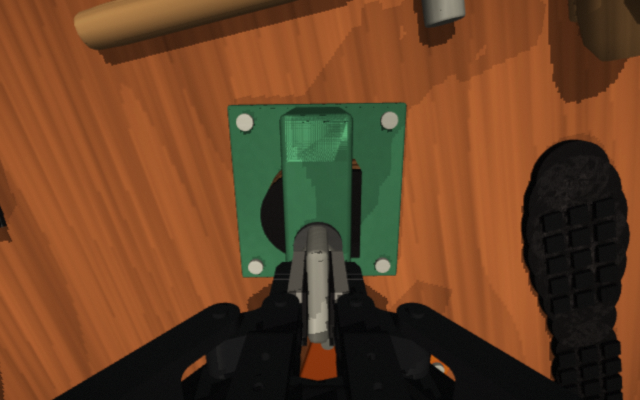

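The head (317,290) is in line with the arm, and the axial moment jumped from -0.07 to +0.48 N m, so the screw is bottomed. I back it off 45° plus about 1° of wind-up, then release.

Call:
drive_tool:
  targets:
    - [[0,0,0,0,0,0.08],[0,0,0,0,0,0.08],[0,0,0,0,0,0.08],[0,0,0,0,0,0.08],[0,0,0,0,0,0.08],[0,0,0,0,0,0.08],[0,0,0,0,0,0.08],[0,0,0,0,0,0.08],[0,0,0,0,0,0.08],[0,0,0,0,0,0.08],[0,0,0,0,0,0],[0,0,0,0,0,0],[0,0,0,0,0,0]]

```text
time_s: 9.1
tcp_pos: [570.7, -150.7, 129.4]
ee_rot: [-179.9, -0.0, 122.9]
ft_force: [-6.3, -2.2, 6.3]
grip_width: 8.0
```

Call:
drive_tool:
  targets:
    - [[0,0,0,0,0,0],[0,0,0,0,0,0],[0,0,0,0,0,0],[0,0,0,0,0,0],[0,0,0,0,0,0],[0,0,0,0,0,0],[0,0,0,0,0,0],[0,0,0,0,0,0],[0,0,0,0,0,0],[0,0,0,0,0,0],[0,0,0,0,0,0],[0,0,0,0,0,0]]
  jaw: 1

```text
time_s: 10.3
tcp_pos: [571.7, -150.4, 129.3]
ee_rot: [180.0, 0.0, 122.8]
ft_force: [-0.7, 0.2, -0.3]
grip_width: 85.6
```

Call:
drive_tool:
  targets:
    - [[0,0,0.01,0,0,0],[0,0,0.02,0,0,0],[0,0,0.025,0,0,0],[0,0,0.025,0,0,0],[0,0,0.025,0,0,0],[0,0,0.025,0,0,0],[0,0,0,0,0,0],[0,0,0,0,0,0],[0,0,0,0,0,0]]

```text
time_s: 11.2
tcp_pos: [571.3, -150.2, 258.5]
ee_rot: [-180.0, -0.1, 122.8]
ft_force: [-0.5, 0.2, 0.6]
grip_width: 85.1
```

```bash
python3 w.py w4.png; python3 - <<'E'
from h import *
d=viewer.read_camera("scene"); a=np.load("scene_f.npy").astype(int)
print("sole head change",np.abs(d["frame"].astype(int)-a)[175:260,395:490].max(-1).mean(), np.abs(d["frame"].astype(int)-a)[180:215,440:475].max())
E
```

```text
11.2 [ 571.26487273 -150.20443738  258.54864802] [-1.79962197e+02 -6.37228451e-02  1.22830264e+02] [-22.5  19.5   8.6  79.2   0.   34.7]
head 681 [ 570.02023841 -148.68372858  151.56263537] ((571.2603759765625, -150.57949829101562), (8.62889289855957, 41.31705856323242), 32.9879150390625)
head 620 [ 570.94796471 -150.14281115  152.68715167] ((571.1754150390625, -150.63453674316406), (8.429062843322754, 41.316932678222656), 32.992122650146484)
92 3652 ((575.2638549804688, -133.7669677734375), (100.05437469482422, 36.392791748046875), 77.83016967773438)
6 7064 ((571.4880981445312, -150.86709594726562), (138.51626586914062, 128.66085815429688), 77.95457458496094)
sole head change 14.893250773993808 30
```

View pics/w4.png

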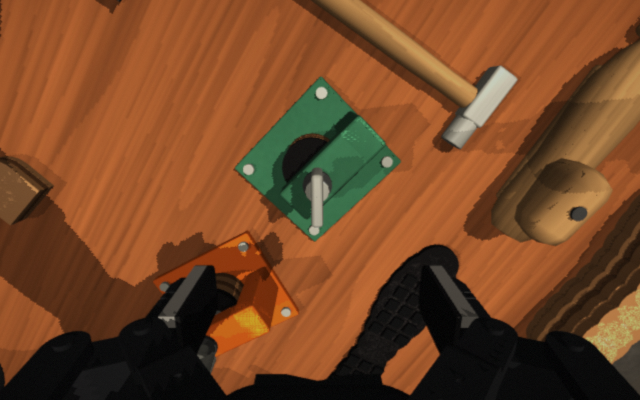

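The head now lies at 123.0° and the arm at 77.9°, so it is backed off 45.1°. The picture shows the blade free at (317,200) with the fingers clear above it. I'm handing in.

```bash
python3 -c "
from cell import order; print(order.finish_job())"
```

```text
the job is handed in; nothing more can be done
None
```

I turned the heel press's thumbscrew clockwise to its stop, backed it off 45°, let go and handed the job in at about 11 s of the 38 s allowed.

- **First grip:** it closed on the collar below the blade (15.6 mm opening), so I reopened, rose 8 mm and gripped the blade itself (8.0 mm).
- **Bottoming:** the head lined up with the press's arm, and the moment about the screw axis jumped from -0.07 to +0.48 N m. I held it there about 0.4 s.
- **Final angle:** the last wrist picture put the head at 123.0° and the arm at 77.9°, so it is backed off about 45.1° (-0.79 rad). The gripper was open and about 105 mm above the head, with no contact force.
- **Other press:** I never went near the sole press. My only check on it was a before-and-after image comparison. That showed a moderate brightness difference (mean about 15 grey levels, which I put down to the arm's shadow), and I did not measure its screw's position directly.

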